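# Check a soaked rubber test button with a hardness gauge and sort it

## Robot

A 6-joint arm with a two-finger parallel gripper is mounted at the origin on a cart in front of the work surface, level with it; the furniture and walls round the work are solid. World frame = base frame: x ahead of the robot, y to its left, z up, the work surface at z = 0. Lengths are in mm, angles in rad, forces in N, time in s.
With the tool pointing down it reaches from about 250 to 800 mm from the base axis. Payload 8.5 kg.
Tool frame: the origin (TCP) lies midway between the tips of the shut fingers; the grasp point (between the pads) lies 19 mm behind it; z points along the fingers, y is the line along which they close (so a half turn about z gives the same grasp; the last joint's range is limited). The gripper opens to 85 mm and grips with 20 to 120 N. Pads are 22 mm wide; open, the fingers measure 114 mm over their backs; the gripper's body (76 mm by 85 mm) begins 54 mm behind the grasp point. The pads swing forward as they close: fully open they stand 13 mm farther back than shut.
Start: joints at [-1.221, 0.238, -0.013, 1.319, 0, 1.571], TCP at [179.906, -493.166, 231.276] pointing down, gripper open.
Joint ranges: [-2.66, 2.66], [-1.03, 1.9], [-1.14, 1.46], [-1.82, 2.27], [-1.45, 1.34], [-3.14, 3.14]. Speed limits (rad/s): [2.22, 2.22, 2.79, 3.14, 3.14, 3.14].

## Interface

Orientations are given as a 3x3 rotation matrix whose columns are the frame's x, y, z axes.
In Python, from plant import manip gives the robot as it stands. The module is installed in compiled form; this text tells all that it offers.
- The arm moves only by the shell command python3 -m creep 'ROWS' [OPENING] [FORCE]. ROWS is JSON, a list of rows, each an object of numbers: "x", "y", "z": the shift along the tool's x, y, z in cm; "twist": the turn about the tool's z in degrees. In form: [{"x": .., "y": .., "z": .., "twist": ..}, ...]. A call has 1 to 20 rows; each row is the pose to reach, as a shift and turn from the pose commanded when the call began, along the tool's axes at that moment; what a row does not reach only later rows make up. A row lasts 1/8 s, in which the tool goes at most 62.5 mm and 10.7 degrees, less where a joint would pass 70% of its speed; a pose out of reach is approached as far as the arm can. A call with a gripper value outside its range is refused whole. OPENING is the finger opening in cm, from 0 to 8.54, set as the call begins (- or left out, the last holds). The fingers move at their own pace and stop on an object; FORCE is the grip in N (left out, the last holds). Time passes only in rows, so rows that repeat a pose let the fingers close. It gives the time, the measured TCP pose, the force, the opening and the grip force at its end, in the units of the state.
- manip.get_obs(): the state, without advancing time (a new reading comes with each control period).
- manip.camera(name): name is "scene" or "top" or "wrist"; returns a dict with "image" (384x512x3 uint8, red, green, blue), "fx", "fy", "cx", "cy" (pixels), "origin" and "rotation" of the camera in the world. Camera axes: x right, y down, z forward; pixel columns grow to the right and rows downward; lengths in mm; the calibration is good to about 2 mm. A picture is of the moment at which its call begins. There is no depth.
- manip.sign_off(): hands the job in; it is judged then, once.
The state is a dict: "t": time; "joint_pos": joint angles; "qvel": joint speeds; "joint_torque": joint torques, N m; "tool_pos": TCP position; "tcp_rot": TCP orientation; "ft_force": force on the tool from outside, world axes, zero at the start; "wrist_torque": the same for the moment, N m; "width": opening from 0.0 (shut) to 1.0 (fully open); "grasp_force": force on a finger pad.
Only numpy, scipy, OpenCV 4.12 (cv2) and the standard library are available. Lean on these libraries where they do the work, as an engineer would, in place of code of your own. Each camera call takes 0.05 s, during which the arm holds its last target. There are 200 camera calls.

## Task

Take the dial hardness gauge out of its wooden block and press it squarely onto the middle of the black rubber button on the metal anvil, with about 12 N (20 N or more would damage the gauge), so that its pin sinks into the rubber and its foot lies flat on it, and hold it so for a good second. Set the gauge back upright and fully home in its block and read the red drag pointer, which stays at the highest reading. Then move that button into the green tray if the pointer stopped in the green half of the scale, or into the red tray if it stopped in the red half, lying flat; leave the waiting button in its rack and everything else where it is.

Things in the scene. Friction and masses are not known exactly. Their poses are not given: they have to be found in the camera images.
- gauge: hand-held dial gauge, 119 mm tall, 0.25 kg. Origin at the centre of its flat foot, z up, dial facing -x. The foot ends a straight steel shank 24 mm thick; above: collar 37 mm wide (22 to 28 mm up), dial case 56 mm round, 22 mm thick (26 to 82 mm up), handle. A round-ended pin 5 mm thick stands 6 mm out below the foot; a spring lets it be pushed back (0.9 N at first, 8.4 N fully back)
- gauge_handle (a point): centre of the gauge's black handle, a block 24 x 24 mm wide and 34 mm tall, its sides along the gauge's x and y; 102 mm above the foot. The handle is 85 to 119 mm above the foot, the dial case ends 82 mm above it
- drag_pointer (a joint): red drag pointer on the dial, rad clockwise from zero (zero at the dial's lower left, full scale 4.71 at the lower right, 0.785 rad per mm that the pin is pushed back). The pin carries it along and it stays at the highest value reached. Red half of the scale: below 2.36 (soft rubber); green half: above 2.36 (hard rubber)
- block_hole (a point): mouth of the bore in the top of the gauge's wooden block (64 x 64 x 36 mm, fixed, on rubber feet whose height differs: this point is 37 to 42 mm above the table). The bore is round, 29 mm in diameter and 30 mm deep, and takes the shank; the gauge stands home with its collar on the block and its foot 22 mm below this point
- anvil_seat (a point): centre of the floor of the round seat in the square metal anvil (84 x 84 x 14 mm, fixed, with four dark screws), 10 mm above the table; the seat is 39 mm in diameter and 4 mm deep. The button to be tested lies in it
- button_a_center (a point): centre of a black rubber button, 36 mm in diameter, 14 mm tall, lying flat in a 4 mm deep seat; the top of the button is 7 mm above this point (24 mm above the table at the start). The two buttons look alike and differ in hardness; which lies on the anvil and which waits in the rack changes. Under the gauge's foot the rubber yields by about half a millimetre at 20 N
- button_b_center (a point): centre of the other black rubber button, of the same size
- button_a: the same button, origin at the centre of its underside, z up
- button_b: the same other button, origin at the centre of its underside, z up
- tray_green_floor (a point): centre of the inner floor (3 mm above the table) of the green tray, for rubber that reads hard; open, 104 x 104 mm outside, 20 mm tall, walls 3 mm, fixed
- tray_red_floor (a point): centre of the inner floor of the red tray, for rubber that reads soft; same size and also fixed
- rack_seat (a point): centre of the floor of the seat in the grey three-seat rack (fixed, 56 x 156 x 14 mm) where the waiting button lies, 10 mm above the table. The waiting button stays here
- timer: white digital timer, 60 x 62 x 18 mm, origin at the centre of its underside; a bystander
- vial_white: vial with a white cap, 25 mm wide, 47 mm tall, origin at the centre of its underside; a bystander
- vial_red: vial with a red cap, same size; a bystander
Not all that is in view belongs to the job. Leave any pink look-alike of the button_a alone.

How it is judged (in metres and radians):
On the way:
1. the gauge is pressed squarely on the middle of the button on the anvil with 8 to 20 N, for 0.8 s (horizontal distance between gauge and anvil_seat below 0.006 m and angle between gauge's own z axis and vertical below 0.09 rad and (contact force between gauge and button_a between 8 and 20 N or contact force between gauge and button_b between 8 and 20 N)), for 0.8 s.
At the end, for the whole second after the job is handed in: Gauge upright and home in its block (foot at least 19 mm below the bore's mouth); drag pointer at 0.85 to 1.9 and the tested button in the red tray, or at 2.6 to 4.1 and the button in the green tray, lying flat and still on the floor; the waiting button has moved less than 8 mm (horizontal distance between gauge and block_hole below 0.006 m and z of gauge in the frame of block_hole below -0.019 m and angle between gauge's own z axis and vertical below 0.12 rad and linear speed of gauge below 0.02 m/s and ((x of button_a_center in the frame of tray_red_floor between -0.037 and 0.037 m and y of button_a_center in the frame of tray_red_floor between -0.037 and 0.037 m and z of button_a_center in the frame of tray_red_floor below 0.012 m and angle between button_a's own z axis and vertical below 0.2 rad and linear speed of button_a below 0.02 m/s and horizontal distance between button_b_center and rack_seat below 0.008 m and distance of button_b from where it was at the start of the episode below 0.008 m and value of joint drag_pointer between 0.85 and 1.9 rad) or (x of button_b_center in the frame of tray_red_floor between -0.037 and 0.037 m and y of button_b_center in the frame of tray_red_floor between -0.037 and 0.037 m and z of button_b_center in the frame of tray_red_floor below 0.012 m and angle between button_b's own z axis and vertical below 0.2 rad and linear speed of button_b below 0.02 m/s and horizontal distance between button_a_center and rack_seat below 0.008 m and distance of button_a from where it was at the start of the episode below 0.008 m and value of joint drag_pointer between 0.85 and 1.9 rad) or (x of button_a_center in the frame of tray_green_floor between -0.037 and 0.037 m and y of button_a_center in the frame of tray_green_floor between -0.037 and 0.037 m and z of button_a_center in the frame of tray_green_floor below 0.012 m and angle between button_a's own z axis and vertical below 0.2 rad and linear speed of button_a below 0.02 m/s and horizontal distance between button_b_center and rack_seat below 0.008 m and distance of button_b from where it was at the start of the episode below 0.008 m and value of joint drag_pointer between 2.6 and 4.1 rad) or (x of button_b_center in the frame of tray_green_floor between -0.037 and 0.037 m and y of button_b_center in the frame of tray_green_floor between -0.037 and 0.037 m and z of button_b_center in the frame of tray_green_floor below 0.012 m and angle between button_b's own z axis and vertical below 0.2 rad and linear speed of button_b below 0.02 m/s and horizontal distance between button_a_center and rack_seat below 0.008 m and distance of button_a from where it was at the start of the episode below 0.008 m and value of joint drag_pointer between 2.6 and 4.1 rad))); the robot touches nothing.
It fails at once if the gauge presses on a button with more than 20 N (contact force between gauge and button_a above 20 N or contact force between gauge and button_b above 20 N).
It fails at once if the timer or a vial is moved by more than 30 mm (distance of any of timer, vial_white, vial_red from where it was at the start of the episode above 0.03 m).
It also fails if it takes over 61 s, if anything falls off the work surface, if the arm or the gripper's body presses on something with over 40 N, if the wrist force passes 120 N, or if a joint passes its speed limit or range.

## Working session

There is one attempt and no reset: what is moved stays moved. The work goes in short steps, Python scripts to look and compute and a shell command to move; the robot and the scene stay as the last step left them, time stands still between calls to the robot, and variables do not carry over. Pictures are saved under pics/ and viewed, at most 10 in all, crops included, and the job is handed in when it is done.

```bash
mkdir -p pics; cat > h.py <<'E'
import numpy as np, cv2
from plant import manip
def cam(n,save=None):
    c=manip.camera(n)
    if save: cv2.imwrite('pics/'+save,c['image'][:,:,::-1])
    return c
def px2w(c,u,v,z):
    d=np.array(c['rotation'])@np.array([(u-c['cx'])/c['fx'],(v-c['cy'])/c['fy'],1])
    o=np.array(c['origin']); return o+d*(z-o[2])/d[2]
def w2px(c,p):
    q=np.array(c['rotation']).T@(np.array(p)-np.array(c['origin']))
    return c['fx']*q[0]/q[2]+c['cx'],c['fy']*q[1]/q[2]+c['cy']
E
python3 - <<'E'
from h import *
a=cam('top'); b=cam('scene')
cv2.imwrite('pics/t0.png',cv2.resize(a['image'][:,:,::-1],(800,600),interpolation=cv2.INTER_CUBIC))
cv2.imwrite('pics/s0.png',cv2.resize(b['image'][:,:,::-1],(800,600),interpolation=cv2.INTER_CUBIC))
for c in(a,b): print(c['origin'],np.round(c['rotation'],3).tolist(),c['fx'],c['cx'],c['cy'])
o=manip.get_obs(); print(o['t'],o['tool_pos'],np.round(o['tcp_rot'],3).tolist(),o['width'],o['ft_force'])
E
```

```text
[ 460.87005715   62.99385359 1247.14908335] [[-0.008, -0.994, 0.111], [-1.0, 0.006, -0.017], [0.016, -0.111, -0.994]] 485.62012194376206 252.42714392831172 189.90806648488527
[ 123.72800356 -339.16813431  711.64369097] [[0.634, -0.565, 0.529], [-0.773, -0.452, 0.445], [-0.012, -0.691, -0.723]] 358.0581270394849 253.18239389527884 189.20351212757274
0.1 [ 179.78884981 -492.88507647  230.73894644] [[0.939, 0.343, -0.0], [0.343, -0.939, 0.001], [-0.0, -0.001, -1.0]] 0.9957743492369618 [-0.84598685  0.33287442  0.1752982 ]
```

View pics/t0.png

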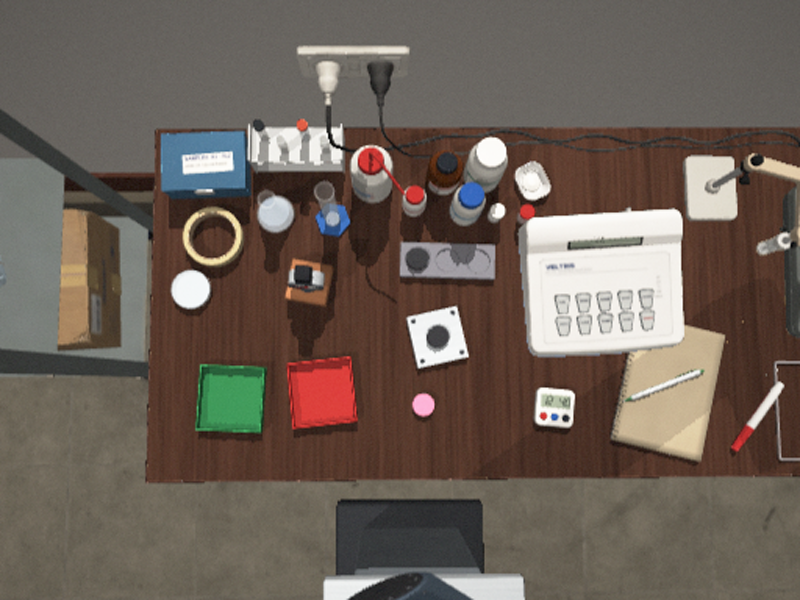

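View pics/s0.png

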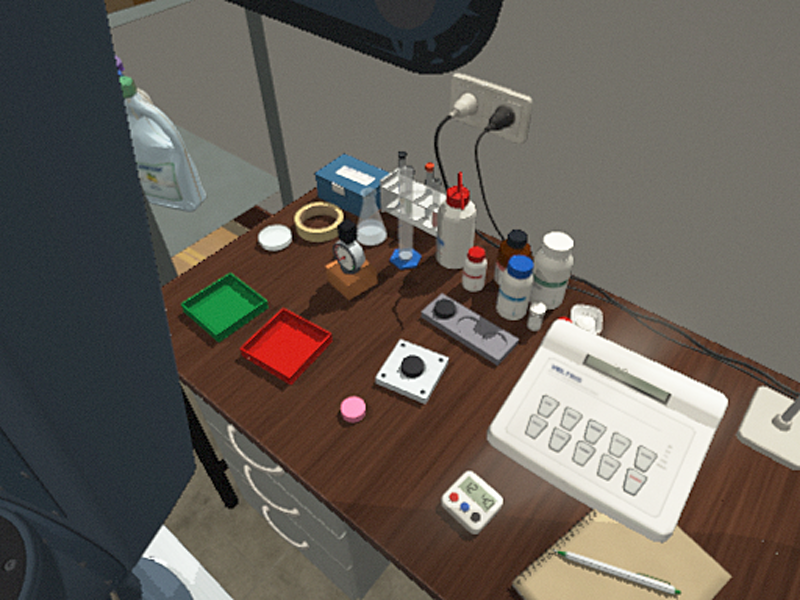

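The top view shows the gauge in its block at about (305,280), the anvil with the tested button at (438,337), and the rack with the waiting button at (417,259). The green tray is at (231,399), the red tray at (322,393) and the pink decoy at (423,405). These could be taken for the button: the anvil button, the rack button, the pink disc, and the black bottle cap at (446,163). By the description I choose the black one on the white anvil. The gauge has no look-alike.

```bash
cat > m.py <<'E'
from h import *
c=cam('top'); im=c['image']; hsv=cv2.cvtColor(im,cv2.COLOR_RGB2HSV)
def comp(mask,u,v,z,name,R=45):
    u/=1.5625;v/=1.5625
    m=mask.astype(np.uint8)
    w=np.zeros_like(m); w[int(v-R):int(v+R),int(u-R):int(u+R)]=1; m*=w
    n,l,s,ce=cv2.connectedComponentsWithStats(m)
    i=1+np.argmax(s[1:,4]); cn=cv2.findContours((l==i).astype(np.uint8),0,1)[0][0]
    r=cv2.minAreaRect(cn)
    pts=np.array([px2w(c,*p,z)[:2] for p in cn[:,0,:]],np.float32)
    rw=cv2.minAreaRect(pts)
    print(name,'px',np.round(ce[i],1),'area',s[i,4],'world rect',np.round(rw[0],1),np.round(rw[1],1),round(rw[2],1))
H,S,V=[hsv[:,:,i].astype(int) for i in range(3)]
comp((H>50)&(H<75)&(S>120),231,399,20,'green')
comp(((H<6)|(H>174))&(S>150),322,393,20,'red')
comp((V>150)&(S<40),438,337,14,'anvil',28)
comp(V<62,438,337,24,'button',14)
comp((S<60)&(V>70),447,262,14,'rack',34)
comp(V<62,417,259,24,'wait',12)
comp((H>5)&(H<18)&(S>130)&(V>110),310,285,39,'block',22)
comp(V<45,303,272,155,'handle',12)
cv2.imwrite('pics/g0.png',cv2.resize(im[155:225,170:320,::-1],None,fx=5,fy=5,interpolation=cv2.INTER_CUBIC))
E
python3 m.py
```

```text
green px [147.3 254.9] area 1773 world rect [437.3 305.7] [105.7 104.3] 87.1
red px [205.5 250.8] area 1820 world rect [446.  160.8] [106.8 106.6] 5.9
anvil px [279.6 215.2] area 917 world rect [534.  -26.8] [85.2 84.8] 12.2
button px [274.5 218.5] area 2 world rect [525.1 -13. ] [3.6 0. ] -135.5
rack px [287.5 166.4] area 1300 world rect [659.4 -44.8] [154.9  59.7] 88.7
wait px [263.6 153.3] area 15 world rect [691.5  14.3] [25.6  2.6] 89.7
block px [196.7 188.4] area 208 world rect [609.6 184.6] [67.3 45.4] 89.6
handle px [194.5 178.5] area 39 world rect [615.7 177.6] [22.9 20.3] 0.3
```

View pics/g0.png

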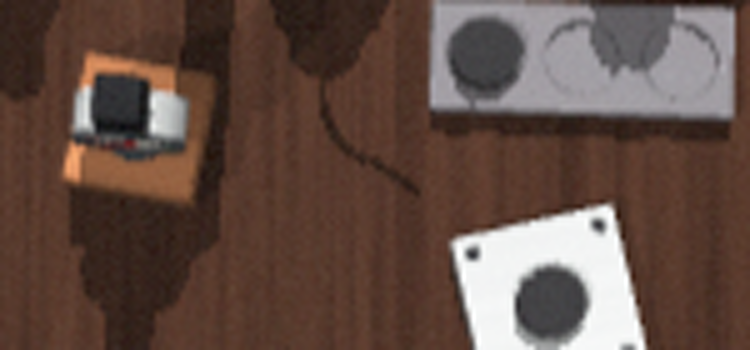

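The crop confirms the gauge: a black handle over a grey dial case with its dial facing -x, standing in the orange block. The anvil button is black on white, as described. Next I move over the gauge.

```bash
python3 -m creep '[{"x":0,"y":0,"z":-6,"twist":0},{"x":64.0,"y":-48.0,"z":-6,"twist":20},{"x":64.0,"y":-48.0,"z":-6,"twist":20},{"x":64.0,"y":-48.0,"z":-6,"twist":20},{"x":64.0,"y":-48.0,"z":-6,"twist":20},{"x":64.0,"y":-48.0,"z":-6,"twist":20},{"x":64.0,"y":-48.0,"z":-6,"twist":20},{"x":64.0,"y":-48.0,"z":-6,"twist":20},{"x":64.0,"y":-48.0,"z":-6,"twist":20},{"x":64.0,"y":-48.0,"z":-6,"twist":20},{"x":64.0,"y":-48.0,"z":-6,"twist":20},{"x":64.0,"y":-48.0,"z":-6,"twist":20},{"x":64.0,"y":-48.0,"z":-6,"twist":20},{"x":64.0,"y":-48.0,"z":-6,"twist":20},{"x":64.0,"y":-48.0,"z":-6,"twist":20},{"x":64.0,"y":-48.0,"z":-6,"twist":20},{"x":64.0,"y":-48.0,"z":-6,"twist":20},{"x":64.0,"y":-48.0,"z":-6,"twist":20},{"x":64.0,"y":-48.0,"z":-6,"twist":20},{"x":64.0,"y":-48.0,"z":-6,"twist":20}]' 8.5
python3 - <<'E'
from h import *
c=cam('wrist','w1.png'); o=manip.get_obs()
print(o['t'],o['tool_pos'],np.round(o['tcp_rot'],4).tolist(),np.round(o['joint_pos'],3),o['qvel'].round(3) if hasattr(o['qvel'],'round') else o['qvel'],o['ft_force'])
print(c['origin'],np.round(c['rotation'],3).tolist(),c['fx'],c['cx'],c['cy'])
E
```

```text
t: 2.65
tool_pos: [626.4, 84.6, 291.6]
tcp_rot: [[0.994, 0.11, -0.008], [0.111, -0.993, 0.05], [-0.003, -0.05, -0.999]]
ft_force: [0.2, 0.8, -0.1]
width: 0.993
grasp_force: 0.0
2.7 [626.46406146  84.69926339 291.59046611] [[0.9939, 0.1104, -0.0081], [0.1107, -0.9926, 0.0499], [-0.0025, -0.0505, -0.9987]] [0.11  0.426 0.415 1.562 0.05  3.141] [-0.001  0.002 -0.    -0.001 -0.003 -0.001] [ 0.68242465 -0.3001121  -0.49153711]
[694.24638123  85.16971034 433.46100927] [[0.11, -0.956, -0.273], [-0.993, -0.119, 0.019], [-0.05, 0.269, -0.962]] 289.48332044506554 253.04748344211131 191.21866252148672
```

View pics/w1.png

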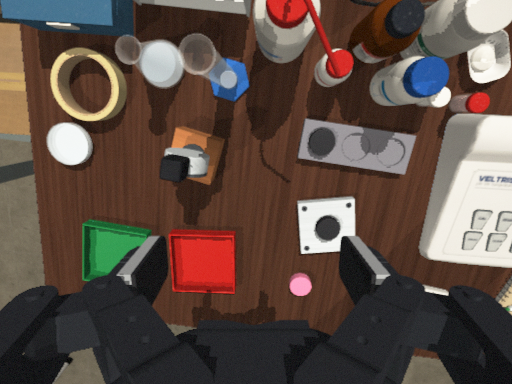

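The wrist view shows the gauge handle at about (175,167), the block at (195,155), the anvil button at (327,228) and the rack button at (322,142). Joint 6 has reached its limit. I will turn the other way, to yaw of about 90°, so the fingers close along the gauge's x axis.

```bash
python3 -m creep '[{"x":0,"y":0,"z":0,"twist":-10},{"x":0,"y":0,"z":0,"twist":-20},{"x":0,"y":0,"z":0,"twist":-30},{"x":0,"y":0,"z":0,"twist":-40},{"x":0,"y":0,"z":0,"twist":-50},{"x":0,"y":0,"z":0,"twist":-60},{"x":0,"y":0,"z":0,"twist":-70},{"x":0,"y":0,"z":0,"twist":-80},{"x":0,"y":0,"z":0,"twist":-80},{"x":0,"y":0,"z":0,"twist":-80}]'
python3 - <<'E'
from h import *
o=manip.get_obs()
print(o['t'],o['tool_pos'],np.round(o['tcp_rot'],4).tolist(),np.round(o['joint_pos'],3))
E
```

```text
t: 3.95
tool_pos: [626.5, 84.7, 291.4]
tcp_rot: [[0.068, 0.998, -0.008], [0.996, -0.067, 0.05], [0.049, -0.012, -0.999]]
ft_force: [-0.5, 0.5, 0.1]
width: 0.998
grasp_force: 0.0
3.95 [626.54159981  84.65561032 291.4231082 ] [[0.0677, 0.9977, -0.0083], [0.9965, -0.0672, 0.0498], [0.0491, -0.0116, -0.9987]] [0.11  0.427 0.415 1.562 0.05  1.748]
```

```bash
python3 -m creep '[{"x":4.6,"y":-0.7,"z":1.7,"twist":0},{"x":9.3,"y":-1.4,"z":3.5,"twist":0},{"x":9.3,"y":-1.4,"z":3.5,"twist":0},{"x":9.3,"y":-1.4,"z":3.5,"twist":0},{"x":9.3,"y":-1.4,"z":3.5,"twist":0}]'
python3 - <<'E'
from h import *
c=cam('wrist','w2.png'); o=manip.get_obs()
print(o['t'],o['tool_pos'],np.round(o['tcp_rot'],4).tolist(),c['origin'],w2px(c,[618,179,137]))
E
```

```text
t: 4.58
tool_pos: [618.6, 179.1, 261.7]
tcp_rot: [[0.066, 0.998, -0.007], [0.997, -0.065, 0.05], [0.049, -0.011, -0.999]]
ft_force: [-0.1, -0.1, 0.0]
width: 0.99
grasp_force: 0.0
4.625 [618.69454754 179.05493162 261.68069827] [[0.0658, 0.9978, -0.0074], [0.9966, -0.0653, 0.0499], [0.0493, -0.0107, -0.9987]] [623.89688937 239.34043131 406.99567001] (np.float64(254.28269422035135), np.float64(191.40731801317713))
```

View pics/w2.png

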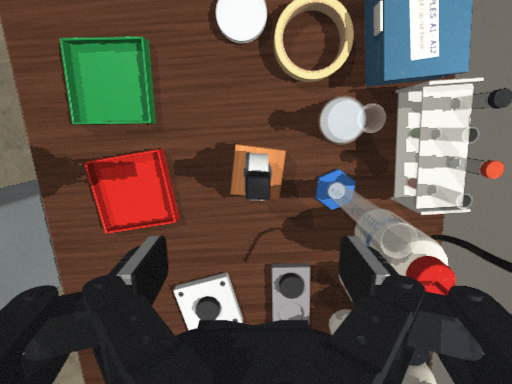

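The handle's black top is at about (258,188), with the dial case above it at (257,163) and the orange block round it. I measure it with finer masks.

```bash
python3 - <<'E'
from h import *
c=cam('wrist'); im=c['image']
cv2.imwrite('pics/w2c.png',cv2.resize(im[135:215,215:305,::-1],None,fx=7,fy=7,interpolation=cv2.INTER_CUBIC))
g=im.max(2).astype(int)
m=np.zeros(g.shape,np.uint8); m[168:206,240:276]=(g[168:206,240:276]<70)
n,l,s,ce=cv2.connectedComponentsWithStats(m); i=1+np.argmax(s[1:,4]); print(s[i],ce[i])
print(g[172:206:2,240:276:3])
for z in(134,136.5,139):
  cn=cv2.findContours((l==i).astype(np.uint8),0,1)[0][0]
  print(z,cv2.minAreaRect(np.array([px2w(c,*p,z)[:2] for p in cn[:,0]],np.float32)))
E
```

```text
[244 169  27  31 702] [256.90740741 184.52421652]
[[162 132  48  26  16  26  32  33  39  40  77 205]
 [162 129  45  28  27  24  20  29  23  23  65 207]
 [157 132  33  30  31  30  35  35  32  36  66 205]
 [160 162  35  48  48  51  45  48  55  51  85 202]
 [162 162  33  51  51  49  52  54  54  54 126 201]
 [161 161  32  47  47  46  54  54  58  58 149 202]
 [158 163  28  49  50  52  50  51  54  52 146 181]
 [159 164  25  43  50  48  54  51  50  54  83 109]
 [163 161  30  48  48  50  46  49  50  55  80 111]
 [163 164  35  44  48  51  48  47  49  53  85 108]
 [161 166  32  46  47  49  46  42  47  52  85 110]
 [144 148  32  49  45  48  49  47  48  49  79 111]
 [ 68  82  27  47  48  43  51  46  49  47  86 113]
 [ 94  89  61  44  50  48  49  35  35  43  92 106]
 [102  99  75  88 102 110 112 117 127  86  87  87]
 [ 95  99  90  89  88  84  85  89  91  83  88  90]
 [ 91  94  95  92  94  98 100  93  90  91  92  91]]
134 ((621.0259399414062, 185.2158966064453), (29.392906188964844, 24.81875991821289), 86.38191986083984)
136.5 ((621.0524291992188, 185.71080017089844), (29.123737335205078, 24.59141731262207), 86.3819351196289)
139 ((621.0790405273438, 186.2056884765625), (28.85456657409668, 24.364194869995117), 86.3819351196289)
```

View pics/w2c.png

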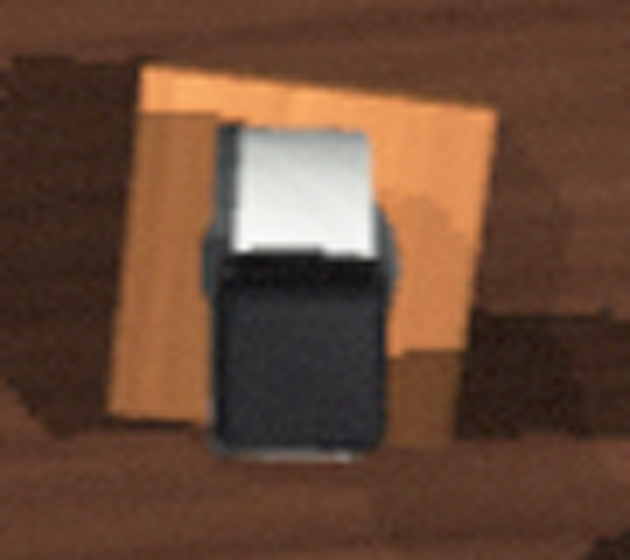

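```bash
cat >> h.py <<'E'
def go(target,yawtwist=0):
    "tool-axes shift in cm for TCP target (world mm), from measured pose"
    o=manip.get_obs(); R=np.array(o['tcp_rot']); return np.round(R.T@(np.array(target)-o['tool_pos'])/10,2)
E
python3 - <<'E'
from h import *
c=cam('wrist')
f=lambda x,y:(215+x/7-.4,135+y/7-.4)
for p in [(215,285),(388,285),(385,448),(210,450),(300,367)]: print(px2w(c,*f(*p),136.5).round(1))
q=[px2w(c,*f(*p),39)[:2].round(1) for p in [(142,67),(497,108),(458,450),(108,412)]]
print(q,np.mean(q,0),np.linalg.norm(q[0]-q[1]),np.linalg.norm(q[0]-q[3]))
print('top', px2w(cam('top'),194.5,178.5,136.5))
p=px2w(c,*f(300,367),136.5); print(go([p[0],p[1],145]),go([p[0],p[1],102]))
E
```

```text
[610.5 195.  136.5]
[633.9 193.5 136.5]
[632.2 170.8 136.5]
[608.2 172.1 136.5]
[621.3 182.9 136.5]
[array([595.5, 219.4]), array([658.7, 207.9]), array([648.8, 144.9]), array([584.1, 156.3])] [621.775 182.125] 64.2377614803007 64.12152524698706
top [612.61844314 177.2464249  136.5       ]
[-0.19  0.38 11.65] [-0.41  0.42 15.94]
```

```bash
python3 -m creep '[{"x":-0.2,"y":0.4,"z":4},{"x":-0.2,"y":0.4,"z":8},{"x":-0.3,"y":0.4,"z":12},{"x":-0.4,"y":0.4,"z":15},{"x":-0.4,"y":0.4,"z":16.3},{"x":-0.4,"y":0.4,"z":16.3},{"x":-0.4,"y":0.4,"z":16.3}]' 6
python3 - <<'E'
from h import *
c=cam('wrist','w3.png'); o=manip.get_obs()
print(o['t'],o['tool_pos'],o['ft_force'])
E
```

```text
4.825 [618.49827945 179.42017222 261.38182073] [ 0.02903076 -0.43652954 -0.0280389 ]validation failed for argument at $[0]...
```

View pics/w3.png

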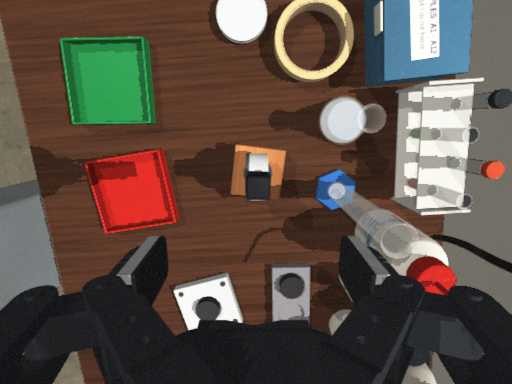

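The call was refused because every row needs all four keys, and the picture shows nothing has moved. I repeat it with the twist added.

```bash
python3 -m creep '[{"x":-0.2,"y":0.4,"z":4,"twist":0},{"x":-0.2,"y":0.4,"z":8,"twist":0},{"x":-0.3,"y":0.4,"z":12,"twist":0},{"x":-0.4,"y":0.4,"z":15,"twist":0},{"x":-0.4,"y":0.4,"z":16.3,"twist":0},{"x":-0.4,"y":0.4,"z":16.3,"twist":0},{"x":-0.4,"y":0.4,"z":16.3,"twist":0}]' 6 &&
python3 -m creep '[{"x":0,"y":0,"z":0,"twist":0},{"x":0,"y":0,"z":0,"twist":0},{"x":0,"y":0,"z":0,"twist":0},{"x":0,"y":0,"z":0,"twist":0},{"x":0,"y":0,"z":0,"twist":0},{"x":0,"y":0,"z":0,"twist":0}]' 1.5 60
```

```text
t: 5.7
tool_pos: [621.6, 184.1, 99.6]
tcp_rot: [[0.064, 0.998, -0.006], [0.997, -0.063, 0.05], [0.05, -0.009, -0.999]]
ft_force: [0.1, -0.3, 0.5]
width: 0.702
grasp_force: 0.0
t: 6.45
tool_pos: [621.2, 184.0, 99.0]
tcp_rot: [[0.064, 0.998, -0.007], [0.997, -0.063, 0.05], [0.05, -0.01, -0.999]]
ft_force: [0.2, -0.1, 6.1]
width: 0.269
grasp_force: 58.6
```

```bash
python3 -m creep '[{"x":0.1,"y":0,"z":-2,"twist":0},{"x":0.2,"y":0,"z":-4,"twist":0},{"x":0.3,"y":-0.1,"z":-6,"twist":0},{"x":0.4,"y":-0.1,"z":-8,"twist":0},{"x":0.4,"y":-0.1,"z":-8,"twist":0},{"x":0.4,"y":-0.1,"z":-8,"twist":0}]'
python3 - <<'E'
from h import *
im=cv2.imread('pics/w1.png')[:,:,::-1]
R=np.array([[0.110,-0.956,-0.273],[-0.993,-0.119,0.019],[-0.05,0.269,-0.962]]); U,_,V=np.linalg.svd(R)
c=dict(origin=[694.246,85.170,433.461],rotation=U@V,fx=289.483,fy=289.483,cx=253.047,cy=191.219)
def rect(c,mask,z,circ=False):
    n,l,s,ce=cv2.connectedComponentsWithStats(mask.astype(np.uint8)); i=1+np.argmax(s[1:,4])
    cn=cv2.findContours((l==i).astype(np.uint8),0,1)[0][0]
    p=np.array([px2w(c,*q,z)[:2] for q in cn[:,0]],np.float32)
    print(z,s[i], np.round(cv2.minAreaRect(p)[0]+cv2.minAreaRect(p)[1]+(cv2.minAreaRect(p)[2],),1), np.round(cv2.minEnclosingCircle(p)[0]+(cv2.minEnclosingCircle(p)[1],),1))
def win(m,u0,u1,v0,v1):
    w=np.zeros(m.shape,bool); w[v0:v1,u0:u1]=1; return m&w
g=im.max(2).astype(int); mn=im.min(2)
rect(c,win(mn>120,290,365,190,262),14)
rect(c,win(g<75,308,346,208,248),24)
rect(c,win(g<75,304,340,126,160),24)
t=cam('top'); im=t['image']; g=im.max(2).astype(int)
rect(t,win(g<90,266,296,203,228),24)
rect(t,win(g<90,256,277,157,176),24)
print(manip.get_obs()['tool_pos'],manip.get_obs()['width'],manip.get_obs()['ft_force'])
E
```

```text
t: 7.2
tool_pos: [620.1, 183.9, 177.1]
tcp_rot: [[0.064, 0.998, -0.01], [0.997, -0.063, 0.049], [0.049, -0.013, -0.999]]
ft_force: [0.6, -0.2, -2.9]
width: 0.273
grasp_force: 59.3
14 [ 298  197   67   61 2424] [529.4 -33.  101.9  99.1  12.1] [529.2 -34.   70.2]
24 [316 216  24  24 431] [535.7 -23.5  36.9  33.5  37.1] [535.3 -22.9  19.2]
24 [308 128  27  28 562] [661.3   7.4  36.   35.9  53.6] [660.6   7.4  18.7]
24 [273 209  14  14 147] [532.6 -25.7  32.9  32.8  89.6] [533.1 -26.1  17.4]
24 [260 159  15  15 173] [659.1   4.4  35.7  36.2  89.4] [659.    5.2  19.4]
[620.00844103 183.84445541 176.89130223] 0.2798393803852016 [ 0.19806021 -0.10927177 -1.75799883]
```

```bash
python3 - <<'E'
from h import *
print(go([534.8,-23.2,177]),go([534.8,-23.2,127]))
E
```

```text
[-21.18  -7.19  -0.94] [-21.42  -7.13   4.05]
```

```bash
python3 -m creep '[{"x":-4,"y":-1.4,"z":-0.2,"twist":0},{"x":-9,"y":-3,"z":-0.4,"twist":0},{"x":-14,"y":-4.8,"z":-0.6,"twist":0},{"x":-19,"y":-6.5,"z":-0.8,"twist":0},{"x":-21.2,"y":-7.2,"z":0,"twist":0},{"x":-21.3,"y":-7.1,"z":2,"twist":0},{"x":-21.4,"y":-7.1,"z":4,"twist":0},{"x":-21.4,"y":-7.1,"z":4,"twist":0},{"x":-21.4,"y":-7.1,"z":4,"twist":0},{"x":-21.4,"y":-7.1,"z":4,"twist":0}]'
python3 - <<'E'
from h import *
a=cam('wrist'); b=cam('scene'); o=manip.get_obs(); print(o['tool_pos'])
w=a['image'][:,:,::-1]
u,v=w2px(b,[534.5,-24.5,60]); u,v=int(u),int(v); print(u,v)
s=cv2.resize(b['image'][v-50:v+50,u-44:u+44,::-1],None,fx=4,fy=4,interpolation=cv2.INTER_CUBIC)
x=cv2.resize(w[130:280,150:300],(400,400),interpolation=cv2.INTER_CUBIC)
import pickle; pickle.dump((a,b),open('hov.pkl','wb'))
cv2.imwrite('pics/hov.png',np.hstack([s,x]))
E
```

```text
t: 8.5
tool_pos: [536.2, -22.7, 129.2]
tcp_rot: [[0.064, 0.998, -0.007], [0.997, -0.063, 0.05], [0.049, -0.01, -0.999]]
ft_force: [-0.0, -0.6, -2.4]
width: 0.271
grasp_force: 59.3
[536.10795156 -22.73624348 129.11846375]
263 222
```

View pics/hov.png

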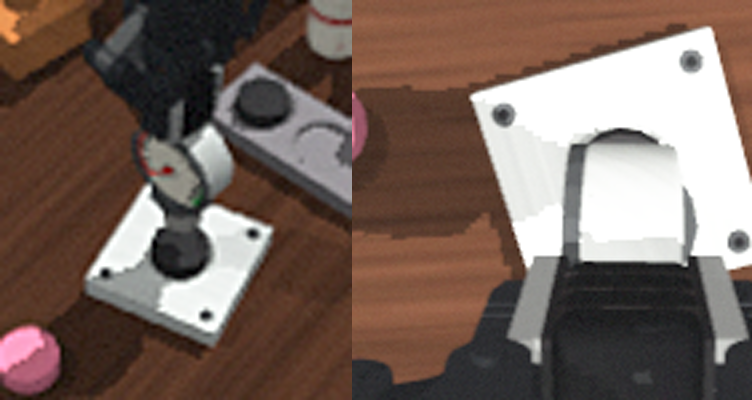

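The scene half shows the gauge upright over the button, with the shank at about (183,215) and the button at (181,250). The wrist half shows the case at x 583–682 and the button's far arc at (622,128). I compare these with their projections.

```bash
python3 - <<'E'
from h import *; import pickle
a,b=pickle.load(open('hov.pkl','rb'))
T=np.array([536.1,-22.7,129.1]); g=T+[0.1,-1.1,0]
sc=lambda p:np.round([(w2px(b,p)[0]-263+44)*4+2,(w2px(b,p)[1]-222+50)*4+2],1)
wr=lambda p:np.round([352+(w2px(a,p)[0]-150)*2.667+1,(w2px(a,p)[1]-130)*2.667+1],1)
f=47.6
print('foot',sc([*g[:2],f]),'shank up',sc([*g[:2],f+22]),'button top',sc([534.5,-24.5,24]),'dial',sc([g[0]-11,g[1],f+54]))
for d in((5,0),(0,5)): print('d',d,sc([534.5+d[0],-24.5+d[1],24]))
print('case top',wr([*g[:2],f+82]),'case +y',wr([g[0],g[1]+28,f+54]),'button rim +y',wr([534.5,-24.5+18,24]),wr([534.5-18,-24.5,24]),wr([534.5+18,-24.5,24]))
print('anvil corners cent')
cr=[(472,97),(711,28)]; sr=[(502,114),(691,61),(738,241)]
P=[px2w(a,150+(x-353)/2.667,130+(y-1)/2.667,14)[:2] for x,y in sr]
print(np.round(P,1),'centre',(P[0]+P[2])/2, np.linalg.norm(P[0]-P[1]),np.linalg.norm(P[1]-P[2]))
# button and shank masks in scene
im=b['image'].max(2).astype(int); print(im[262:290:2,240:290:2]-0 if 0 else '')
v0=222-50;u0=263-44
sub=im[v0+46:v0+72,u0+34:u0+58]; print(sub[::2])
E
```

```text
foot [182.4 213.5] shank up [182.7 189.8] button top [181.1 240.4] dial [171.1 165.5]
d (5, 0) [186.3 235.1]
d (0, 5) [174.6 236.2]
case top [630.  305.6] case +y [623.2 142.2] button rim +y [624.2 129.5] [574.  185.6] [681.5 179.3]
anvil corners cent
[[ 4.929e+02 -3.000e-01]
 [ 5.581e+02  1.360e+01]
 [ 5.718e+02 -5.060e+01]] centre [532.3426503  -25.46480711] 66.66366666174227 65.6588944820398

[[ 88 106 168 181  45 105 146 151 146 147 146 143 148 147 122  74  54  62
  101 125 117 114  98  88]
 [118 218 255 182  37  44  59 104 140 146 148 146 147 120  81  85  68  52
   89 104  94  93  91  89]
 [234 251 249 247 171  69  35  50  57  58 104 136 134 125 120  76  38  31
   46  68  77  74  88  93]
 [247 241 240 243 251 251 145  31  43  48  48  38  41  37  40  33  91 190
  253 255 255 228 166 119]
 [241 240 240 241 241 248 243  88  91  80  72  64  79  79  77  81 174 255
  244 240 242 242 247 254]
 [243 241 242 243 246 242 227 127  87  94  98  93  94  88  76 132 242 255
  244 243 241 240 240 241]
 [242 243 248 254 225  29  48  56  57  55  52  65  69  63  59  49  44 155
  252 249 239 239 238 240]
 [241 241 249 225  15  44  57  55  54  59  61  59  63  60  65  53  51  63
  148 228 226 223 223 222]
 [244 249 226 123  20  36  31  34  34  34  43  63  63  60  63  58  55  54
  101 189 232 223 220 223]
 [250 230 144 104   8  30  38  37  33  34  47  65  62  65  65  64  54  46
  101 188 234 225 224 224]
 [137 146 154 134  79  10  22  28  33  37  44  59  59  52  46  38  10 103
  198 229 233 232 230 233]
 [159 158 158 163 155 130  83  19  15  12  16  17  13  10  13  85 192 249
  241 247 242 241 241 241]
 [158 156 157 156 156 159 157 158 169 189 172 172 177 228 255 255 248 244
  243 242 243 243 243 242]]
```

```bash
python3 -m creep '[{"x":-0.2,"y":-0.2,"z":0.5,"twist":0},{"x":-0.25,"y":-0.25,"z":1.0,"twist":0},{"x":-0.25,"y":-0.25,"z":1.4,"twist":0},{"x":-0.25,"y":-0.25,"z":1.4,"twist":0},{"x":-0.25,"y":-0.25,"z":1.4,"twist":0},{"x":-0.25,"y":-0.25,"z":1.4,"twist":0}]'
python3 -c "
from h import *
print(manip.get_obs()['tool_pos'],manip.get_obs()['ft_force'],go([533.5,-24.2,manip.get_obs()['tool_pos'][2]]))"
```

```text
t: 9.35
tool_pos: [533.1, -24.5, 114.6]
tcp_rot: [[0.064, 0.998, -0.008], [0.997, -0.063, 0.05], [0.049, -0.011, -0.999]]
ft_force: [-0.4, -0.1, -1.0]
width: 0.271
grasp_force: 59.3
[533.11507734 -24.46459715 114.59851813] [-0.38907928 -0.11804925 -0.96666942] [0.03 0.04 0.  ]
```

```bash
for i in 1; do python3 -m creep '[{"x":-0.01,"y":0,"z":0.15,"twist":0},{"x":-0.01,"y":0,"z":0.3,"twist":0},{"x":-0.01,"y":0,"z":0.3,"twist":0},{"x":-0.01,"y":0,"z":0.3,"twist":0}]'; done
python3 -m creep '[{"x":0,"y":0,"z":0.1,"twist":0},{"x":-0.01,"y":0,"z":0.2,"twist":0},{"x":-0.01,"y":0,"z":0.2,"twist":0},{"x":-0.01,"y":0,"z":0.2,"twist":0}]'
```

```text
t: 9.85
tool_pos: [533.0, -24.4, 111.6]
tcp_rot: [[0.064, 0.998, -0.008], [0.997, -0.063, 0.05], [0.049, -0.011, -0.999]]
ft_force: [-0.2, 0.1, -1.6]
width: 0.272
grasp_force: 59.5
t: 10.35
tool_pos: [533.0, -24.4, 109.6]
tcp_rot: [[0.064, 0.998, -0.008], [0.997, -0.063, 0.05], [0.049, -0.011, -0.999]]
ft_force: [0.6, -1.0, -0.1]
width: 0.275
grasp_force: 59.6
```

```bash
python3 -m creep '[{"x":0,"y":0,"z":0.05,"twist":0},{"x":0,"y":0,"z":0.1,"twist":0},{"x":0,"y":0,"z":0.1,"twist":0},{"x":0,"y":0,"z":0.1,"twist":0}]' | grep -E 'tool|ft'
python3 -m creep '[{"x":0,"y":0,"z":0.05,"twist":0},{"x":0,"y":0,"z":0.1,"twist":0},{"x":0,"y":0,"z":0.1,"twist":0},{"x":0,"y":0,"z":0.1,"twist":0}]'| grep -E 'tool|ft'
```

```text
tool_pos: [533.0, -24.4, 108.5]
ft_force: [0.2, -0.3, -0.2]
tool_pos: [533.0, -24.3, 107.5]
ft_force: [0.4, -0.6, 1.3]
```

```bash
python3 -m creep '[{"x":0,"y":0,"z":0.05,"twist":0},{"x":0,"y":0,"z":0.1,"twist":0},{"x":0,"y":0,"z":0.1,"twist":0},{"x":0,"y":0,"z":0.1,"twist":0}]' | grep -E 'tool|ft'
python3 -m creep '[{"x":0,"y":0,"z":0.05,"twist":0},{"x":0,"y":0,"z":0.05,"twist":0},{"x":0,"y":0,"z":0.05,"twist":0}]'| grep -E 'tool|ft'
python3 -c "
from h import *
f=[]
for i in range(3): cam('scene'); f.append(manip.get_obs()['ft_force'][2])
print(f)"
```

```text
tool_pos: [533.0, -24.3, 106.8]
ft_force: [0.8, -1.0, 5.3]
tool_pos: [533.1, -24.3, 106.6]
ft_force: [-1.9, -0.9, 8.4]
[np.float64(10.058587859278344), np.float64(9.208241291468628), np.float64(9.409149759874646)]
```

```bash
for i in 1 ; do python3 -m creep '[{"x":0,"y":0,"z":0,"twist":0},{"x":0,"y":0,"z":0,"twist":0},{"x":0,"y":0,"z":0,"twist":0},{"x":0,"y":0,"z":0,"twist":0},{"x":0,"y":0,"z":0,"twist":0}]'; python3 -m creep '[{"x":0,"y":0,"z":0,"twist":0},{"x":0,"y":0,"z":0,"twist":0},{"x":0,"y":0,"z":0,"twist":0},{"x":0,"y":0,"z":0,"twist":0},{"x":0,"y":0,"z":0,"twist":0},{"x":0,"y":0,"z":0,"twist":0}]'; done
python3 - <<'E'
from h import *
o=manip.get_obs();print(o['wrist_torque'],o['ft_force'])
b=cam('scene'); u,v=map(int,w2px(b,[522,-25,80])); print(u,v)
cv2.imwrite('pics/press.png',cv2.resize(b['image'][v-40:v+40,u-40:u+40,::-1],None,fx=7,fy=7,interpolation=cv2.INTER_CUBIC))
E
```

```text
t: 13.0
tool_pos: [533.1, -24.3, 106.6]
tcp_rot: [[0.064, 0.998, -0.008], [0.997, -0.063, 0.05], [0.049, -0.011, -0.999]]
ft_force: [-1.0, -0.7, 9.1]
width: 0.271
grasp_force: 61.1
t: 13.75
tool_pos: [533.1, -24.3, 106.6]
tcp_rot: [[0.064, 0.998, -0.008], [0.997, -0.063, 0.05], [0.049, -0.011, -0.999]]
ft_force: [-1.8, -0.1, 8.8]
width: 0.273
grasp_force: 61.1
[-0.21551969  0.31459283  0.00452917] [-1.7977147  -0.09377348  8.7621912 ]
260 220
```

View pics/press.png

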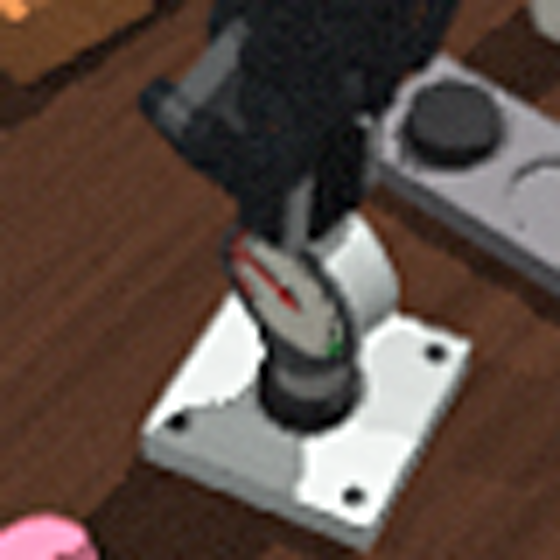

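The gauge is upright and flat on the button. The pointer runs from the hub at (290,300) to its tip at about (245,250), in the upper left of the dial. I compute its angle, then lift and carry the gauge back.

```bash
cat > dial.py <<'E'
from h import *
def angle(b,gx,hub,tip):
    def pl(u,v):
        d=np.array(b['rotation'])@np.array([(u-b['cx'])/b['fx'],(v-b['cy'])/b['fy'],1]); o=np.array(b['origin'])
        return o+d*(gx-11-o[0])/d[0]
    h,t=pl(*hub),pl(*tip); d=t-h
    clock=np.arctan2(-d[1],d[2]) # 0=up, clockwise+ (right=-y)
    print('hub',h.round(1),'tip',t.round(1),'reading',clock+2.356)
E
python3 - <<'E'
from dial import *
b=cam('scene'); f=lambda x,y:(220+x/7-.43,180+y/7-.43)
angle(b,533.1,f(290,300),f(245,250))
im=b['image'].astype(int); m=(im[:,:,0]-im[:,:,1:].max(2)>50); m[:207]=0;m[228:]=0;m[:,:250]=0;m[:,268:]=0
v,u=np.nonzero(m); print(list(zip(u,v,im[v,u,0]-im[v,u,1])))
print(go([533.1,-24.3,180]), go([620.4,184.0,180]))
E
```

```text
hub [522.1 -25.6  72.2] tip [522.1  -7.   83.4] reading 1.3263890311431623
[(np.int64(254), np.int64(213), np.int64(52)), (np.int64(253), np.int64(216), np.int64(53)), (np.int64(254), np.int64(216), np.int64(73)), (np.int64(255), np.int64(216), np.int64(64)), (np.int64(256), np.int64(217), np.int64(57)), (np.int64(256), np.int64(218), np.int64(51)), (np.int64(257), np.int64(218), np.int64(58)), (np.int64(257), np.int64(219), np.int64(65)), (np.int64(258), np.int64(219), np.int64(58)), (np.int64(254), np.int64(220), np.int64(55)), (np.int64(258), np.int64(220), np.int64(68)), (np.int64(255), np.int64(221), np.int64(55)), (np.int64(259), np.int64(221), np.int64(76)), (np.int64(260), np.int64(221), np.int64(88)), (np.int64(260), np.int64(222), np.int64(100)), (np.int64(261), np.int64(222), np.int64(64)), (np.int64(261), np.int64(223), np.int64(94))]
[ 0.36 -0.08 -7.33] [21.68  7.31 -6.36]
```

The reading is about 1.33 rad, which is soft, so the button goes in the red tray. I carry the gauge back to its block.

```bash
python3 -m creep '[{"x":0.1,"y":0,"z":-2,"twist":0},{"x":0.2,"y":0,"z":-4,"twist":0},{"x":0.4,"y":-0.1,"z":-7.3,"twist":0},{"x":5,"y":1.5,"z":-7.1,"twist":0},{"x":10,"y":3.2,"z":-6.9,"twist":0},{"x":15,"y":5,"z":-6.6,"twist":0},{"x":20,"y":6.7,"z":-6.4,"twist":0},{"x":21.7,"y":7.4,"z":-6.4,"twist":0},{"x":21.7,"y":7.4,"z":-6.4,"twist":0},{"x":21.7,"y":7.4,"z":-6.4,"twist":0},{"x":21.7,"y":7.4,"z":-6.4,"twist":0}]'
python3 - <<'E'
from h import *
o=manip.get_obs(); print(o['t'],o['tool_pos'],go([621.4,183.6,132]))
E
```

```text
t: 15.22
tool_pos: [620.8, 182.9, 179.9]
tcp_rot: [[0.065, 0.998, -0.009], [0.997, -0.065, 0.05], [0.049, -0.012, -0.999]]
ft_force: [-0.5, 0.0, -2.3]
width: 0.273
grasp_force: 59.4
15.225 [620.76172018 182.8562532  179.85930331] [-0.16  0.12  4.78]
```

```bash
python3 -m creep '[{"x":-0.1,"y":0.1,"z":2,"twist":0},{"x":-0.16,"y":0.1,"z":4,"twist":0},{"x":-0.16,"y":0.1,"z":4.8,"twist":0},{"x":-0.16,"y":0.1,"z":4.8,"twist":0},{"x":-0.16,"y":0.1,"z":4.8,"twist":0}]' | grep -E 'tool|ft'
python3 -m creep '[{"x":0,"y":0,"z":0.3,"twist":0},{"x":-0.03,"y":0,"z":0.6,"twist":0},{"x":-0.04,"y":0,"z":0.9,"twist":0},{"x":-0.06,"y":0,"z":1.2,"twist":0},{"x":-0.06,"y":0,"z":1.2,"twist":0},{"x":-0.06,"y":0,"z":1.2,"twist":0}]' | grep -E 'tool|ft'
```

```text
tool_pos: [622.1, 184.8, 132.6]
ft_force: [0.1, -0.0, -1.4]
tool_pos: [621.5, 184.9, 119.7]
ft_force: [0.7, 0.1, -2.3]
```

```bash
python3 -m creep '[{"x":-0.1,"y":0,"z":0.2,"twist":0},{"x":-0.11,"y":0,"z":0.5,"twist":0},{"x":-0.13,"y":0,"z":0.8,"twist":0},{"x":-0.15,"y":0,"z":1.1,"twist":0},{"x":-0.16,"y":0,"z":1.4,"twist":0},{"x":-0.17,"y":0,"z":1.7,"twist":0},{"x":-0.17,"y":0,"z":1.7,"twist":0},{"x":-0.17,"y":0,"z":1.7,"twist":0}]' | grep -E 'tool|ft'
```

```text
tool_pos: [621.3, 184.1, 102.7]
ft_force: [0.7, 0.1, -2.8]
```

```bash
python3 -m creep '[{"x":0,"y":0,"z":0.1,"twist":0},{"x":-0.01,"y":0,"z":0.2,"twist":0},{"x":-0.01,"y":0,"z":0.27,"twist":0},{"x":-0.01,"y":0,"z":0.27,"twist":0},{"x":-0.01,"y":0,"z":0.27,"twist":0}]' | grep -E 'tool|ft'
```

```text
tool_pos: [621.2, 184.1, 99.9]
ft_force: [-0.2, -0.2, -1.9]
```

```bash
python3 -m creep '[{"x":0,"y":0,"z":0.05,"twist":0},{"x":0,"y":0,"z":0.1,"twist":0},{"x":0,"y":0,"z":0.1,"twist":0},{"x":0,"y":0,"z":0.1,"twist":0}]' | grep -E 'tool|ft'
python3 -m creep '[{"x":0,"y":0,"z":0.03,"twist":0},{"x":0,"y":0,"z":0.06,"twist":0},{"x":0,"y":0,"z":0.06,"twist":0}]' | grep -E 'tool|ft'
```

```text
tool_pos: [621.2, 184.2, 99.0]
ft_force: [0.3, -0.7, -0.8]
tool_pos: [621.3, 184.2, 99.0]
ft_force: [-2.0, -1.3, 5.2]
```

It has seated at the original height. I release the gauge, go up, and look from above.

```bash
python3 -m creep '[{"x":0,"y":0,"z":0,"twist":0},{"x":0,"y":0,"z":0,"twist":0},{"x":0,"y":0,"z":0,"twist":0},{"x":0,"y":0,"z":0,"twist":0},{"x":0.1,"y":0,"z":-2,"twist":0},{"x":0.3,"y":0,"z":-5,"twist":0},{"x":0.5,"y":0,"z":-10,"twist":0},{"x":0.7,"y":-0.1,"z":-15,"twist":0},{"x":0.7,"y":-0.1,"z":-15,"twist":0},{"x":0.7,"y":-0.1,"z":-15,"twist":0}]' 6 | grep -E 't:|tool|ft|wid'
python3 - <<'E'
from h import *
a=cam('wrist'); o=manip.get_obs()
im=a['image']; g=im.max(2).astype(int)
u,v=map(int,w2px(a,[621.3,183,136])); print(u,v)
m=np.zeros(g.shape,np.uint8); m[v-22:v+22,u-20:u+20]=(g<70)[v-22:v+22,u-20:u+20]
n,l,s,ce=cv2.connectedComponentsWithStats(m); i=1+np.argmax(s[1:,4])
cn=cv2.findContours((l==i).astype(np.uint8),0,1)[0][0]
print(s[i],cv2.minAreaRect(np.array([px2w(a,*p,136.5)[:2] for p in cn[:,0]],np.float32)))
print(o['tool_pos'],go([533.3,-25,180]),go([533.3,-25,50]))
x=im[v-50:v+50,u-50:u+50,::-1]
b=cam('scene'); u,v=map(int,w2px(b,[610,183,70]))
y=b['image'][v-50:v+50,u-50:u+50,::-1]
cv2.imwrite('pics/home.png',cv2.resize(np.hstack([x,y]),(800,400),interpolation=cv2.INTER_CUBIC))
E
```

```text
t: 20.35
tool_pos: [621.8, 183.7, 247.9]
tcp_rot: [[0.064, 0.998, -0.009], [0.997, -0.063, 0.05], [0.049, -0.012, -0.999]]
ft_force: [-0.1, -0.0, -1.5]
width: 0.702
254 195
[241 175  27  33 766] ((621.0162963867188, 186.7361297607422), (29.811010360717773, 23.864194869995117), 86.44781494140625)
[621.42766801 183.63558439 247.18030079] [-21.69  -7.38   5.77] [-22.32  -7.21  18.75]
```

View pics/home.png

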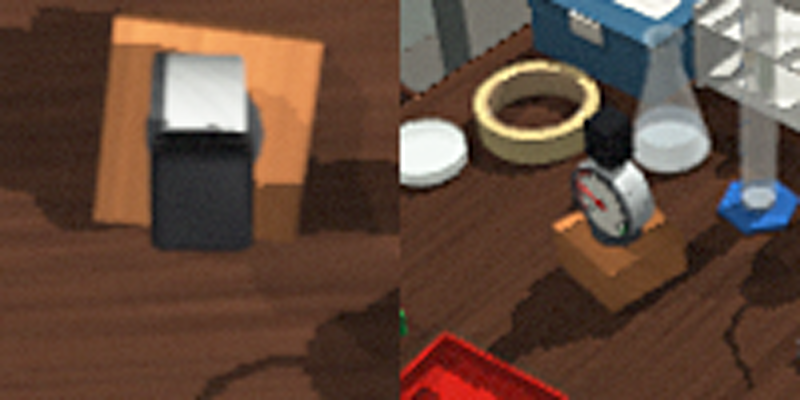

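The gauge is upright and home on its collar, the handle within 1 mm of where it started, and the pointer is in the upper left, the red half. Now I go over the tested button.

```bash
python3 -m creep '[{"x":-5,"y":-1.7,"z":0,"twist":0},{"x":-10,"y":-3.4,"z":1,"twist":0},{"x":-15,"y":-5.1,"z":3,"twist":0},{"x":-20,"y":-7,"z":5.5,"twist":0},{"x":-21.8,"y":-7.3,"z":9,"twist":0},{"x":-22,"y":-7.3,"z":11.7,"twist":0},{"x":-22,"y":-7.3,"z":11.7,"twist":0},{"x":-22,"y":-7.3,"z":11.7,"twist":0},{"x":-22,"y":-7.3,"z":11.7,"twist":0}]' 5.2 | grep -E 't:|tool|ft|wid'
python3 - <<'E'
from h import *
a=cam('wrist'); im=a['image']; g=im.max(2).astype(int)
u,v=map(int,w2px(a,[533.5,-25.5,24])); print(u,v)
R=32; m=np.zeros(g.shape,np.uint8); m[v-R:v+R,u-R:u+R]=(g<95)[v-R:v+R,u-R:u+R]
n,l,s,ce=cv2.connectedComponentsWithStats(m); i=1+np.argmax(s[1:,4])
cn=cv2.findContours((l==i).astype(np.uint8),0,1)[0][0]
p=np.array([px2w(a,*p,24)[:2] for p in cn[:,0]],np.float32)
print(s[i],ce[i],cv2.minAreaRect(p),cv2.minEnclosingCircle(p), cv2.fitEllipse(p))
print(manip.get_obs()['tool_pos'])
print(g[v-40:v+41:5,u-40:u+41:5])
E
```

```text
t: 21.58
tool_pos: [534.8, -24.8, 122.6]
tcp_rot: [[0.063, 0.998, -0.007], [0.997, -0.063, 0.05], [0.049, -0.01, -0.999]]
ft_force: [-0.8, 0.3, 0.1]
width: 0.609
253 198
[ 233  177   40   41 1261] [252.34337827 196.96510706] ((532.8624877929688, -24.256391525268555), (35.73006057739258, 33.944759368896484), 86.46887969970703) ((532.56884765625, -24.193330764770508), 18.01190757751465) ((532.7474975585938, -24.210033416748047), (33.616661071777344, 35.3924446105957), 178.18426513671875)
[534.74218809 -24.80134583 122.60367293]
[[151 253 254 254 254 253 254 254 254 254 253 254 254 253 254 254 103]
 [255 254 253 254 254 254 254 254 254 254 253 254 254 254 254 254 162]
 [254 254 254 254 254 254 254 254 254 254 253 254 254 254 253 253 251]
 [254 254 254 254 254 254 253 254 254 253 254 254 254 254 253 253 253]
 [254 255 254 253 253 251 140  32  32  38 241 253 254 254 253 254 254]
 [254 254 254 252 196  85  78  77  77  75  79 243 254 254 254 254 254]
 [254 254 254 194 147  76  75  76  76  75  74  84 216 254 254 253 253]
 [254 254 253 196  95  73  76  76  73  77  74  79 147 254 254 253 254]
 [254 254 254 196  80  72  78  75  76  74  76  74 115 251 254 253 254]
 [254 254 254 248 101  74  74  75  75  76  75  69 152 254 253 254 254]
 [254 254 254 252 189  76  73  74  79  74  74  76 246 254 254 254 253]
 [254 254 254 254 254 176  71  74  76  74  72 245 253 253 254 254 253]
 [254 254 254 254 254 254 254 250 212 246 249 254 254 253 254 253 228]
 [173 254 254 254 254 254 254 254 254 253 254 254 254 253 254 253 241]
 [ 70 254 254 254 254 254 254 254 254 254 254 254 254 253 254 254 254]
 [ 66 254 254 253 254 254 254 254 253 254 253 254 254 253 248 102 101]
 [ 71 209 252  51 230 254 254 254 254 254 248 154 104 111 108 118 118]]
```

```bash
python3 - <<'E'
from h import *
print(go([532.8,-24.3,25]),go([532.8,-24.3,13.5]))
E
```

```text
[-0.44 -0.1   9.75] [-0.5  -0.09 10.9 ]
```

```bash
python3 -m creep '[{"x":-0.1,"y":-0.1,"z":3,"twist":0},{"x":-0.3,"y":-0.1,"z":7,"twist":0},{"x":-0.4,"y":-0.1,"z":9.3,"twist":0},{"x":-0.45,"y":-0.1,"z":10,"twist":0},{"x":-0.5,"y":-0.1,"z":10.5,"twist":0},{"x":-0.5,"y":-0.1,"z":10.8,"twist":0},{"x":-0.5,"y":-0.1,"z":10.8,"twist":0},{"x":-0.5,"y":-0.1,"z":10.8,"twist":0}]' 5.2 | grep -E 't:|tool|ft|wid'
```

```text
t: 22.62
tool_pos: [532.2, -24.6, 14.0]
tcp_rot: [[0.064, 0.998, -0.008], [0.997, -0.063, 0.05], [0.049, -0.011, -0.999]]
ft_force: [0.4, 0.9, -0.0]
width: 0.608
```

```bash
python3 -m creep '[{"x":0,"y":0,"z":0,"twist":0},{"x":0,"y":0,"z":0,"twist":0},{"x":0,"y":0,"z":0,"twist":0},{"x":0,"y":0,"z":0,"twist":0},{"x":0,"y":0,"z":0,"twist":0},{"x":0,"y":0,"z":0,"twist":0}]' 2.5 40
```

```text
t: 23.38
tool_pos: [532.1, -24.7, 14.3]
tcp_rot: [[0.064, 0.998, -0.007], [0.997, -0.064, 0.05], [0.049, -0.011, -0.999]]
ft_force: [-2.2, -0.2, 6.6]
width: 0.403
grasp_force: 39.2
```

```bash
python3 -m creep '[{"x":0.1,"y":0,"z":-2,"twist":0},{"x":0.2,"y":0,"z":-4,"twist":0},{"x":0.3,"y":-0.1,"z":-7,"twist":0},{"x":0.3,"y":-0.1,"z":-7,"twist":0},{"x":0.3,"y":-0.1,"z":-7,"twist":0}]'
python3 - <<'E'
from h import *
print(go([447,162,84]),go([447,162,40]))
E
```

```text
t: 24.0
tool_pos: [531.3, -25.0, 83.2]
tcp_rot: [[0.064, 0.998, -0.009], [0.997, -0.063, 0.05], [0.049, -0.012, -0.999]]
ft_force: [0.3, -0.6, -1.9]
width: 0.407
grasp_force: 41.2
[18.11 -9.6   0.92] [17.89 -9.55  5.32]
```

```bash
python3 -m creep '[{"x":4.5,"y":-2.4,"z":0.1,"twist":0},{"x":9,"y":-4.8,"z":0.3,"twist":0},{"x":13.5,"y":-7.2,"z":0.6,"twist":0},{"x":18.1,"y":-9.6,"z":0.9,"twist":0},{"x":18.1,"y":-9.6,"z":1.5,"twist":0},{"x":18,"y":-9.5,"z":4,"twist":0},{"x":17.9,"y":-9.5,"z":5.3,"twist":0},{"x":17.9,"y":-9.5,"z":5.3,"twist":0},{"x":17.9,"y":-9.5,"z":5.3,"twist":0},{"x":17.9,"y":-9.5,"z":5.3,"twist":0}]'
python3 - <<'E'
from h import *
a=cam('wrist'); im=a['image'].astype(int); m=(im[:,:,0]>110)&(im[:,:,1:].max(2)<70); m[:60]=0
v,u=np.nonzero(m); print(len(u),u.min(),u.max(),v.min(),v.max())
cs=[(u+v).argmin(),(u-v).argmax()]
for i in cs: print(px2w(a,u[i],v[i],20).round(1))
print(manip.get_obs()['tool_pos'],go([447,162,9]))
E
```

```text
t: 25.25
tool_pos: [448.3, 162.0, 41.2]
tcp_rot: [[0.064, 0.998, -0.007], [0.997, -0.064, 0.05], [0.05, -0.01, -0.999]]
ft_force: [0.1, 0.7, -0.4]
width: 0.394
grasp_force: 41.2
8353 145 339 129 311
[388.8 208.5  20. ]
[489.  218.5  20. ]
[448.26812113 161.99356008  41.1207715 ] [-0.17 -0.09  3.21]
```

```bash
python3 -m creep '[{"x":0,"y":-0.2,"z":1,"twist":0},{"x":-0.1,"y":-0.2,"z":2,"twist":0},{"x":-0.2,"y":-0.2,"z":2.8,"twist":0},{"x":-0.2,"y":-0.2,"z":3.2,"twist":0},{"x":-0.2,"y":-0.2,"z":3.2,"twist":0},{"x":-0.2,"y":-0.2,"z":3.2,"twist":0}]' | grep -E 'tool|ft'
python3 -m creep '[{"x":0,"y":0,"z":0.05,"twist":0},{"x":0,"y":0,"z":0.1,"twist":0},{"x":0,"y":0,"z":0.1,"twist":0}]' | grep -E 'tool|ft'
```

```text
tool_pos: [445.6, 161.8, 8.7]
ft_force: [0.1, 0.0, -0.0]
tool_pos: [445.4, 161.8, 7.6]
ft_force: [0.2, 0.2, -0.9]
```

```bash
python3 -m creep '[{"x":0,"y":0,"z":0.04,"twist":0},{"x":0,"y":0,"z":0.07,"twist":0},{"x":0,"y":0,"z":0.07,"twist":0}]' | grep -E 'tool|ft'
python3 -m creep '[{"x":0,"y":0,"z":0,"twist":0},{"x":0,"y":0,"z":0,"twist":0},{"x":0,"y":0,"z":0,"twist":0},{"x":0,"y":0,"z":0,"twist":0},{"x":0.1,"y":0,"z":-2,"twist":0},{"x":0.3,"y":0,"z":-5,"twist":0},{"x":0.5,"y":0,"z":-10,"twist":0},{"x":0.8,"y":-0.1,"z":-15,"twist":0},{"x":0.8,"y":-0.1,"z":-15,"twist":0},{"x":0.8,"y":-0.1,"z":-15,"twist":0}]' 5.2
python3 - <<'E'
from h import *
def blob(c,th,x,y,z,R):
    g=c['image'].max(2).astype(int); u,v=map(int,w2px(c,[x,y,z])); m=np.zeros(g.shape,np.uint8); m[v-R:v+R,u-R:u+R]=(g<th)[v-R:v+R,u-R:u+R]
    n,l,s,ce=cv2.connectedComponentsWithStats(m); i=1+np.argmax(s[1:,4])
    cn=cv2.findContours((l==i).astype(np.uint8),0,1)[0][0]
    p=np.array([px2w(c,*q,z)[:2] for q in cn[:,0]],np.float32); print(s[i],np.round(cv2.fitEllipse(p)[0],1),np.round(cv2.fitEllipse(p)[1],1))
a=cam('wrist'); blob(a,95,445.4,161.8,17,35)
t=cam('top'); blob(t,90,445.4,161.8,17,13); blob(t,90,659,5,24,10)
u,v=map(int,w2px(t,[534,-26,14])); print(t['image'][v-8:v+9:4,u-8:u+9:4].max(2))
E
```

```text
tool_pos: [445.5, 161.8, 7.3]
ft_force: [-1.8, -0.9, 7.1]
t: 28.05
tool_pos: [445.9, 162.3, 156.8]
tcp_rot: [[0.064, 0.998, -0.008], [0.997, -0.063, 0.05], [0.049, -0.012, -0.999]]
ft_force: [0.1, 0.3, -0.2]
width: 0.605
grasp_force: 0.0
[240 171  27  10  41] [ 522.1 -462.6] [ 186.4 1293.1]
[202 254   3   9  13] [426.  167.7] [ 4.4 20.1]
[260 159  15  15 173] [659.6   5.4] [34.6 37.3]
[[228 230 196 230 245]
 [229 231 247 247 240]
 [233 245 245 246 217]
 [246 247 246 247 244]
 [246 246 224 246 249]]
```

```bash
python3 - <<'E'
from h import *
a=cam('wrist'); im=a['image'].astype(int); u,v=map(int,w2px(a,[445.4,161.8,17])); print(u,v,im[v-30:v+31:6,u-30:u+31:6,0]); print(im[v,u])
m=np.zeros(im.shape[:2],np.uint8); R=35; sat=im.max(2)-im.min(2)
m[v-R:v+R,u-R:u+R]=(sat<60)[v-R:v+R,u-R:u+R]
n,l,s,ce=cv2.connectedComponentsWithStats(m); i=1+np.argmax(s[1:,4]); cn=cv2.findContours((l==i).astype(np.uint8),0,1)[0][0]
p=np.array([px2w(a,*q,17)[:2] for q in cn[:,0]],np.float32); print(s[i],cv2.fitEllipse(p))
E
```

```text
255 188 [[255 255 255 255 255 255 255 255 255 255 253]
 [255 255 255 255 255 255 255 255 255 255 255]
 [255 255 255 253 254 236 254 255 255 255 255]
 [255 253 223  73 104 106 105 105 255 255 255]
 [255 221 219 102 102 102 108 107 255 255 255]
 [255 220 193 104 104 101 106 107 243 255 255]
 [255 253 220  99 104 101 102 105 254 255 255]
 [255 255 246 111 104 101 102 122 253 255 255]
 [255 255 255 255 255 223 253 253 255 255 255]
 [255 255 255 255 255 255 255 255 255 255 255]
 [255 255 255 255 255 255 255 255 255 255 255]]
[101 100 101]
[238 171  35  35 939] ((444.80377197265625, 162.03793334960938), (33.357154846191406, 35.06018829345703), 176.89035034179688)
```

The button lies flat in the red tray at (445,162), seen as a full circle of about 35 mm. The waiting button has not moved, and the gripper is clear.

```bash
python3 -c "
from plant import manip
print(manip.sign_off())"
```

```text
the job is handed in; nothing more can be done
None
```

I pressed the gauge on the anvil button at about 11–12 N for over a second and it read about 1.3 rad (red half, soft), so the button is now flat in the red tray, the gauge is home in its block, and I handed the job in, though the sign-off returned no verdict.

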